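# Fill and close the LED driver boxes

### The job

First put each LED driver on the bench into the parts box of its colour. Then close the boxes: draw each flat lid along its lane and out over the edge of the plywood riser to get hold of its tab, lay it in the box of its own colour with the tab out through the slot, and press it down until it is fully home. Leave the carton, screwdriver and tape where they are; a box whose lid is not there stays open.

Things in the scene. Friction and masses are not known exactly. Their poses are not given: they have to be found in the camera images.
- stand: Fixed plywood riser, 210 (x) x 360 (y) mm. Origin: centre of its underside on the bench. Three straight lanes run along its x, 65 mm wide, centres at y = -115, 0, 115 mm, floors 60 mm above the bench, ribs between and beside them 7 mm higher. The lanes are open at its -x edge (105 mm from the origin), which faces the robot over free space. Lids lie flat in lanes, sides shut in by the ribs.
- box_blue: Navy parts box with blue rim and blue patches, fixed to the bench, 97 (x) x 73 (y) mm, rim 45 mm high, walls 4 mm. Origin: centre of its underside. Open on top; inside 89 x 65 mm, floor 4 mm above the bench. In its -x wall, towards the robot, is a slot 54 mm wide, open upwards from 33 mm above the bench, for the lid's tab. Inside is a grey seat frame (opening 72 x 52 mm) on which the lid lies.
- seat_blue (a joint): Grey press-fit seat frame in the blue box, sliding straight down: 0 = raised (its top 41 mm above the bench, 4 mm below the rim), 0.006 = fully home (top 35 mm above the bench). It moves only when pushed with more than about 8 N and stays where it is left; the lid's own weight does not move it.
- lid_blue: Flat blue aluminium lid, 3 mm thick, 55 g: plate 84 (x) x 60 (y) mm, on its -x side a pull tab 45 mm long (x -42 to -87 mm), 50 mm wide. Origin: centre of the plate's underside. Starts flat in a riser lane, tab towards the open end. A fingertip pressed on it with a few N drags it. Fits its box with about 2 mm play each side, tab out through the slot, axes along the box's. May be absent.
- driver_blue: LED driver, a white block 46 (x) x 28 (y) x 24 mm with a blue band round its middle along x, 70 g. Origin: centre of its underside. Lies loose on the bench beyond the boxes. May be absent.
- box_orange: Navy parts box with orange rim and orange patches, fixed to the bench, 97 (x) x 73 (y) mm, rim 45 mm high, walls 4 mm. Origin: centre of its underside. Open on top; inside 89 x 65 mm, floor 4 mm above the bench. In its -x wall, towards the robot, is a slot 54 mm wide, open upwards from 33 mm above the bench, for the lid's tab. Inside is a grey seat frame (opening 72 x 52 mm) on which the lid lies.
- seat_orange (a joint): Grey press-fit seat frame in the orange box, sliding straight down: 0 = raised (its top 41 mm above the bench, 4 mm below the rim), 0.006 = fully home (top 35 mm above the bench). It moves only when pushed with more than about 8 N and stays where it is left; the lid's own weight does not move it.
- lid_orange: Flat orange aluminium lid, 3 mm thick, 55 g: plate 84 (x) x 60 (y) mm, on its -x side a pull tab 45 mm long (x -42 to -87 mm), 50 mm wide. Origin: centre of the plate's underside. Starts flat in a riser lane, tab towards the open end. A fingertip pressed on it with a few N drags it. Fits its box with about 2 mm play each side, tab out through the slot, axes along the box's. May be absent.
- driver_orange: LED driver, a white block 46 (x) x 28 (y) x 24 mm with an orange band round its middle along x, 70 g. Origin: centre of its underside. Lies loose on the bench beyond the boxes. May be absent.
- box_green: Navy parts box with green rim and green patches, fixed to the bench, 97 (x) x 73 (y) mm, rim 45 mm high, walls 4 mm. Origin: centre of its underside. Open on top; inside 89 x 65 mm, floor 4 mm above the bench. In its -x wall, towards the robot, is a slot 54 mm wide, open upwards from 33 mm above the bench, for the lid's tab. Inside is a grey seat frame (opening 72 x 52 mm) on which the lid lies.
- seat_green (a joint): Grey press-fit seat frame in the green box, sliding straight down: 0 = raised (its top 41 mm above the bench, 4 mm below the rim), 0.006 = fully home (top 35 mm above the bench). It moves only when pushed with more than about 8 N and stays where it is left; the lid's own weight does not move it.
- lid_green: Flat green aluminium lid, 3 mm thick, 55 g: plate 84 (x) x 60 (y) mm, on its -x side a pull tab 45 mm long (x -42 to -87 mm), 50 mm wide. Origin: centre of the plate's underside. Starts flat in a riser lane, tab towards the open end. A fingertip pressed on it with a few N drags it. Fits its box with about 2 mm play each side, tab out through the slot, axes along the box's. May be absent.
- driver_green: LED driver, a white block 46 (x) x 28 (y) x 24 mm with a green band round its middle along x, 70 g. Origin: centre of its underside. Lies loose on the bench beyond the boxes. May be absent.
- carton: Bystander: cardboard carton 70 x 110 x 80 mm, origin at the centre of its underside; leave alone.
- screwdriver: Bystander: screwdriver lying on the bench, origin under its middle; leave alone.
- tape: Bystander: yellow roll of tape, 96 mm across, 25 mm high, origin at the centre of its underside; leave alone.
Not all that is in view belongs to the job. What is shaped like the driver_green but red, turquoise or yellow is not meant.

How it is judged (in metres and radians):
On the way, in this order (a step that is already met when the one before it is completed fails the run):
1. every driver is in the box of its colour (x of driver_blue in the frame of box_blue between -0.045 and 0.045 m and y of driver_blue in the frame of box_blue between -0.035 and 0.035 m and z of driver_blue in the frame of box_blue below 0.031 m and x of driver_orange in the frame of box_orange between -0.045 and 0.045 m and y of driver_orange in the frame of box_orange between -0.035 and 0.035 m and z of driver_orange in the frame of box_orange below 0.031 m and x of driver_green in the frame of box_green between -0.045 and 0.045 m and y of driver_green in the frame of box_green between -0.035 and 0.035 m and z of driver_green in the frame of box_green below 0.031 m), for 0.2 s.
2. every lid is pressed home in the box of its colour (horizontal distance between lid_blue and box_blue below 0.008 m and z of lid_blue in the frame of box_blue between 0.032 and 0.0368 m and angle between the z axis of lid_blue and the z axis of box_blue, either way round below 0.035 rad and horizontal distance between lid_orange and box_orange below 0.008 m and z of lid_orange in the frame of box_orange between 0.032 and 0.0368 m and angle between the z axis of lid_orange and the z axis of box_orange, either way round below 0.035 rad and horizontal distance between lid_green and box_green below 0.008 m and z of lid_green in the frame of box_green between 0.032 and 0.0368 m and angle between the z axis of lid_green and the z axis of box_green, either way round below 0.035 rad), for 0.2 s.
At the end, for the whole second after the job is handed in: Every driver present lies inside the box of its colour; every lid present lies level (within 2 degrees) in the box of its colour, centred within 8 mm, its underside no more than 1.8 mm above the fully pressed height; all at rest (all of step 1 and all of step 2 and linear speed of each of lid_blue, lid_orange, lid_green, driver_blue, driver_orange, driver_green below 0.02 m/s); the robot touches nothing.
It fails at once if the carton is disturbed (moved more than 3 cm) (distance of carton from where it was at the start of the episode above 0.03 m).
It fails at once if the screwdriver is disturbed (moved more than 3 cm) (distance of screwdriver from where it was at the start of the episode above 0.03 m).
It fails at once if the tape is disturbed (moved more than 3 cm) (distance of tape from where it was at the start of the episode above 0.03 m).
Of lid_blue, lid_orange, lid_green only 2 to 3 are there at a start; the rules pass over those that are not, and their reading is None.
Of driver_blue, driver_orange, driver_green only 2 to 3 are there at a start; the rules pass over those that are not, and their reading is None.
At some moment in a run one of driver_blue, driver_orange, driver_green may be knocked a few centimetres aside while the robot is not near it.
It also fails if it takes over 210 s, if anything falls off the work surface, if the arm or the gripper's body presses on something with over 40 N, if the wrist force passes 120 N, or if a joint passes its speed limit or range.

### The arm

A 6-joint arm with a two-finger parallel gripper is mounted at the origin on the work surface. World frame = base frame: x ahead of the robot, y to its left, z up, the work surface at z = 0. Lengths are in mm, angles in rad, forces in N, time in s.
With the tool pointing down it reaches from about 300 to 775 mm from the base axis. Payload 14.6 kg.
Tool frame: the origin (TCP) lies midway between the tips of the shut fingers; the grasp point (between the pads) lies 19 mm behind it; z points along the fingers, y is the line along which they close (so a half turn about z gives the same grasp; the last joint's range is limited). The gripper opens to 94 mm and grips with 3 to 60 N. Pads are 16 mm wide; open, the fingers measure 119 mm over their backs; the gripper's body (75 mm by 177 mm) begins 78 mm behind the grasp point.
Start: joints at [1.137, 0.3, 1.521, -0, 1.321, -0.067], TCP at [197.243, 513.405, 205.446] pointing down, gripper open.
Joint ranges: [-3.03, 3.03], [-0.79, 2.21], [0.23, 2.52], [-1.04, 4.18], [0, 3.07], [-2.55, 2.55]. Speed limits (rad/s): [2.22, 2.22, 2.57, 3.14, 3.14, 3.14].

### API

Orientations are given as [roll, pitch, yaw] about the fixed x, y, z axes, in that order (R = Rz(yaw) Ry(pitch) Rx(roll)).
In Python, from cell import manip, camera gives the robot as it stands.
- The arm moves only by the tool move_arm, never from a script. Its arguments are lists of equal length, an entry for each row: "dp": the shift along the world's x, y, z in mm, a list of three; "rotation": the turn, a rotation vector about the world's x, y, z in rad, a list of three; "hand": the opening, from 0 (shut) to 1 (fully open). A call has 1 to 10 rows; each row shifts and turns the commanded pose from where the row before left it; what a row does not reach is not made up. A row lasts 1/8 s, in which the tool goes at most 62.5 mm and 10.7 degrees, less where a joint would pass 70% of its speed; a pose out of reach is approached as far as the arm can. A call with a gripper value outside its range is refused whole. The fingers move at their own pace and stop on an object; "newtons" is the grip in N (left out, the last holds). Time passes only in rows, so rows that do not move let the fingers close. It gives the time, the measured TCP pose, the force, the opening and the grip force at its end, in the units of the state.
- manip.read_state(): the state, without advancing time (a new reading comes with each control period).
- camera(name): name is "side" or "top" or "wrist"; returns a dict with "image" (400x640x3 uint8, red, green, blue), "fx", "fy", "cx", "cy" (pixels), "k1" (the pictures are not rectified: a ray, as slopes to the right and down, at radius r is drawn at 1 + k1 r^2 times it, then the intrinsics apply), "R" (3x3) and "t" (3): a world point X has camera coordinates R X + t; the wrist camera has in their place "mount" (4x4, takes a point from camera to tool coordinates, whose origin is the TCP and whose axes are the flange's). Camera axes: x right, y down, z forward; pixel columns grow to the right and rows downward; lengths in mm; the calibration is good to about 2 mm. A picture is of the moment at which its call begins: read the wrist's pose just before it. There is no depth.
- manip.sign_off(): hands the job in; it is judged then, once.
The state is a dict: "clock": time; "joints": joint angles; "qd": joint speeds; "effort": joint torques, N m; "eef_pos": TCP position; "eef_rot": TCP orientation; "wrist_force": force on the tool from outside, world axes, zero at the start; "moment": the same for the moment, N m; "finger_gap": finger opening in mm; "finger_force": force on a finger pad.
Only numpy, scipy, OpenCV 4.12 (cv2) and the standard library are available. Lean on these libraries where they do the work, as an engineer would, in place of code of your own. Each camera call takes 0.05 s, during which the arm holds its last target. There are 200 camera calls.

## Working session

There is one attempt and no reset: what is moved stays moved. The work goes in short steps, Python scripts to look and compute and a tool call to move; the robot and the scene stay as the last step left them, time stands still between calls to the robot, and variables do not carry over. Pictures are saved under pics/ and viewed, at most 14 in all, crops included, and the job is handed in when it is done.

Besides the shell and the picture viewer there is one more tool, called after "Call:" as name(argument=value, ...) on one line, values as JSON. move_arm: Moves the arm, as the interface text tells. Its arguments: {"type":"object","properties":{"dp":{"type":"array","items":{"type":"array","items":{"type":"number"}}},"rotation":{"type":"array","items":{"type":"array","items":{"type":"number"}}},"hand":{"type":"array","items":{"type":"number"}},"newtons":{"type":"number"}},"required":["dp","rotation","hand"]}

```bash
ls; mkdir -p pics
python3 - <<'E'
from cell import manip,camera
import cv2
s=manip.read_state();print(s)
for n in("top","side"):
    c=camera(n);cv2.imwrite(f"pics/{n}0.png",c["image"][:,:,::-1]);print(n,{k:v for k,v in c.items() if k!="image"})
c=camera("wrist");print(c["mount"],c["fx"],c["k1"])
E
```

```text
pics
{'clock': 0.0, 'joints': array([ 1.13741236e+00,  3.00460903e-01,  1.52159799e+00,  2.05307591e-05,
        1.32069710e+00, -6.65853070e-02]), 'qd': array([ 3.45662607e-04, -2.64952761e-04, -5.04932498e-04, -1.29743011e-03,
        3.49364007e-04,  6.55320764e-05]), 'effort': array([-2.81206761e-03, -5.31792963e+01, -3.52740705e+01,  7.06576556e-02,
        2.44012027e-02, -7.07105005e-05]), 'eef_pos': array([197.12283991, 513.17325014, 204.88477123]), 'eef_rot': array([-3.14043322e+00, -9.72459602e-05,  2.77478884e+00]), 'wrist_force': array([ 0.09942837, -0.41313661,  0.12401963]), 'moment': array([ 0.00099604, -0.00499064, -0.01069713]), 'finger_force': 0.0, 'finger_gap': 94.01867884595883}
top {'fx': 453.95685470794507, 'fy': 453.95685470794507, 'cx': 317.861305363198, 'cy': 192.5715993964735, 'k1': 0.028072028551222632, 'R': array([[-0.01926813, -0.9997081 , -0.01457569],
       [-0.99590586,  0.02047855, -0.08804624],
       [ 0.08831903,  0.01281953, -0.99600974]]), 't': array([ -52.32940725,  610.07017309, 1254.29684909])}
side {'fx': 459.1869601036148, 'fy': 459.1869601036148, 'cx': 313.76170692620184, 'cy': 195.84719471811204, 'k1': -0.02470382653001613, 'R': array([[ 9.28423823e-01, -3.71521782e-01, -8.77597274e-04],
       [-1.93695077e-01, -4.82020818e-01, -8.54481216e-01],
       [ 3.17035364e-01,  7.93490704e-01, -5.19481551e-01]]), 't': array([-575.43009031,  123.74815967,  944.85701766])}
[[ 2.68869702e-04 -9.65822525e-01 -2.59204124e-01  7.59931823e+01]
 [ 9.99999935e-01  3.21887033e-04 -1.62096427e-04 -9.16685802e-01]
 [ 2.39990827e-04 -2.59204064e-01  9.65822549e-01 -1.78134479e+02]
 [ 0.00000000e+00  0.00000000e+00  0.00000000e+00  1.00000000e+00]] 303.3140400655581 -0.028793902527969543
```

View pics/top0.png

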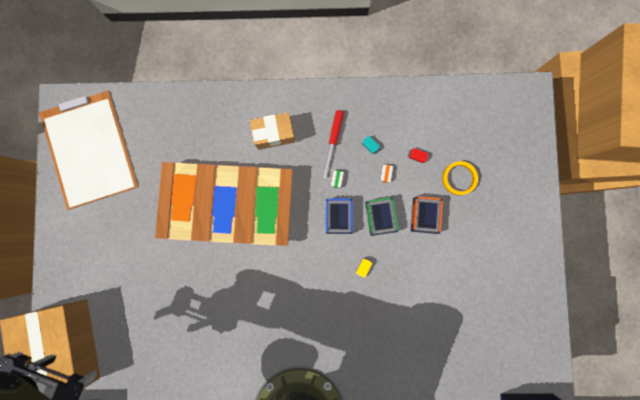

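View pics/side0.png

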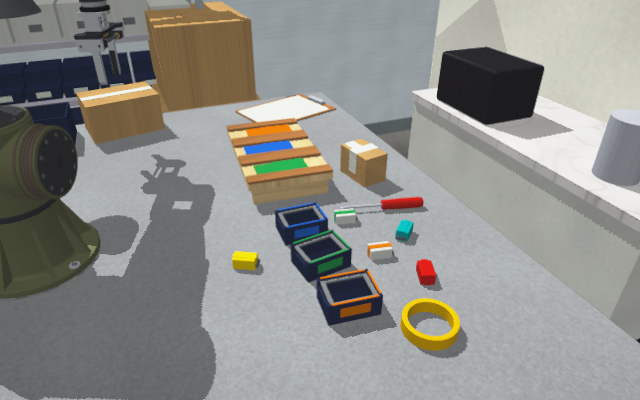

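The top view shows three lids: orange (183,197), blue (224,207) and green (266,208). The boxes are blue (340,216), green (382,217) and orange (427,215). There are two banded white drivers: green (338,178), close to the screwdriver tip, and orange (388,173). The plain turquoise (371,144), red (419,155) and yellow (365,268) blocks aren't meant, and no blue driver is visible.

```bash
cat > h.py <<'E'
from cell import manip,camera
import cv2,numpy as np
from scipy.spatial.transform import Rotation as Ro
HUE={"blue":(105,125),"orange":(8,18),"green":(50,85)}
class Cam:
    def __init__(s,n):
        st=manip.read_state();c=camera(n);s.im=c["image"];s.K=np.array([[c["fx"],0,c["cx"]],[0,c["fy"],c["cy"]],[0,0,1]]);s.D=np.array([c["k1"],0,0,0,0.])
        if n=="wrist":
            T=np.eye(4);T[:3,:3]=Ro.from_euler("xyz",st["eef_rot"]).as_matrix();T[:3,3]=st["eef_pos"];T=T@c["mount"]
            s.R=T[:3,:3].T;s.t=-s.R@T[:3,3]
        else: s.R,s.t=np.array(c["R"]),np.array(c["t"])
        s.o=-s.R.T@s.t
        s.hsv=cv2.cvtColor(s.im,cv2.COLOR_RGB2HSV)
    def save(s,f,box=None,k=1):
        im=s.im if box is None else s.im[box[1]:box[3],box[0]:box[2]]
        cv2.imwrite(f,cv2.resize(im,None,fx=k,fy=k,interpolation=cv2.INTER_NEAREST)[:,:,::-1])
    def plane(s,px,z):
        u=cv2.undistortPoints(np.array(px,float).reshape(-1,1,2),s.K,s.D)[:,0]
        d=np.c_[u,np.ones(len(u))]@s.R
        return s.o+d*((z-s.o[2])/d[:,2])[:,None]
    def pix(s,X):
        return cv2.projectPoints(np.array(X,float).reshape(-1,1,3),cv2.Rodrigues(s.R)[0],s.t,s.K,s.D)[0][:,0]
    def blobs(s,col,smin=120,vmin=60,amin=20):
        lo,hi=HUE[col];m=cv2.inRange(s.hsv,(lo,smin,vmin),(hi,255,255))
        cs=cv2.findContours(m,cv2.RETR_EXTERNAL,cv2.CHAIN_APPROX_NONE)[0]
        return sorted([c for c in cs if cv2.contourArea(c)>=amin],key=cv2.contourArea)[::-1]
    def rect(s,c,z):
        p=s.plane(c.reshape(-1,2),z)[:,:2].astype(np.float32)
        (x,y),(w,h),a=cv2.minAreaRect(p)
        if w<h:w,h,a=h,w,a+90
        return np.round([x,y,w,h,(a+90)%180-90],1)
E
python3 - <<'E'
from h import *
c=Cam("top")
for col in HUE:
    for b in c.blobs(col):
        u=b.reshape(-1,2).mean(0).round()
        if not 150<u[0]<480 or not 120<u[1]<290: continue
        print(col,u,cv2.contourArea(b),"z24",c.rect(b,24),"z45",c.rect(b,45),"z63",c.rect(b,63))
c.save("pics/t1.png",(310,120,470,240),5)
E
```

```text
blue [223. 209.] 852.0 z24 [567.5 203.9 129.3  60.7  -4.9] z45 [566.3 199.2 127.2  59.7  -4.9] z63 [565.3 195.2 125.4  58.8  -4.9]
blue [346. 208.] 42.5 z24 [ 559.4 -145.3  110.6   51.7   34.4] z45 [ 558.3 -144.2  108.7   50.9   34.4] z63 [ 557.4 -143.3  107.2   50.1   34.4]
blue [326. 216.] 30.0 z24 [542.6 -87.5  84.3   2.8  -1.2] z45 [541.8 -87.4  82.9   2.8  -1.2] z63 [541.2 -87.3  81.8   2.7  -1.2]
orange [186. 203.] 3338.5 z24 [593.7 307.8 215.6 158.6  -4.3] z45 [592.1 301.4 212.1 156.   -4.3] z63 [590.7 295.9 209.  153.8  -4.3]
orange [245. 204.] 1410.0 z24 [580.6 140.4 215.8  58.7  -4.6] z45 [579.2 136.8 212.3  57.8  -4.6] z63 [578.  133.7 209.2  57.   -4.6]
orange [283. 206.] 854.0 z24 [572.4  33.7 214.   36.6  -4.4] z45 [571.2  31.9 210.5  36.   -4.4] z63 [570.1  30.3 207.5  35.5  -4.4]
orange [285. 128.] 359.0 z24 [796.7  26.9  84.5  39.8  10.2] z45 [791.7  25.1  83.1  39.2  10.2] z63 [787.5  23.6  81.9  38.6  10.2]
orange [257. 123.] 96.0 z24 [812.  106.9  36.6  25.8 -79.7] z45 [806.8 103.9  36.   25.4 -79.7] z63 [802.4 101.2  35.5  25.  -79.7]
orange [414. 214.] 72.5 z24 
[... 415 characters left out ...]
] 41.0 z24 [ 660.4 -259.9   48.2   11.   -13. ] z45 [ 657.7 -257.    47.4   10.8  -13. ] z63 [ 655.4 -254.4   46.7   10.7  -13. ]
orange [429. 198.] 25.5 z24 [ 588.  -375.    58.8    6.1   84. ] z45 [ 586.5 -370.1   57.8    6.    84. ] z63 [ 585.2 -366.    57.     5.9   84. ]
green [266. 209.] 854.0 z24 [564.5  82.9 128.8  60.2  -3.3] z45 [563.4  80.2 126.7  59.2  -3.3] z63 [562.4  77.9 124.9  58.4  -3.3]
green [369. 218.] 26.5 z24 [ 535.9 -206.9   82.4    5.5    7.8] z45 [ 535.2 -204.8   81.     5.5    7.8] z63 [ 534.7 -203.    79.9    5.4    7.8]
green [337. 178.] 21.5 z24 [ 648.2 -118.9   44.1    6.6  -11.5] z45 [ 645.7 -118.3   43.4    6.5  -11.5] z63 [ 643.5 -117.8   42.8    6.4  -11.5]
```

View pics/t1.png

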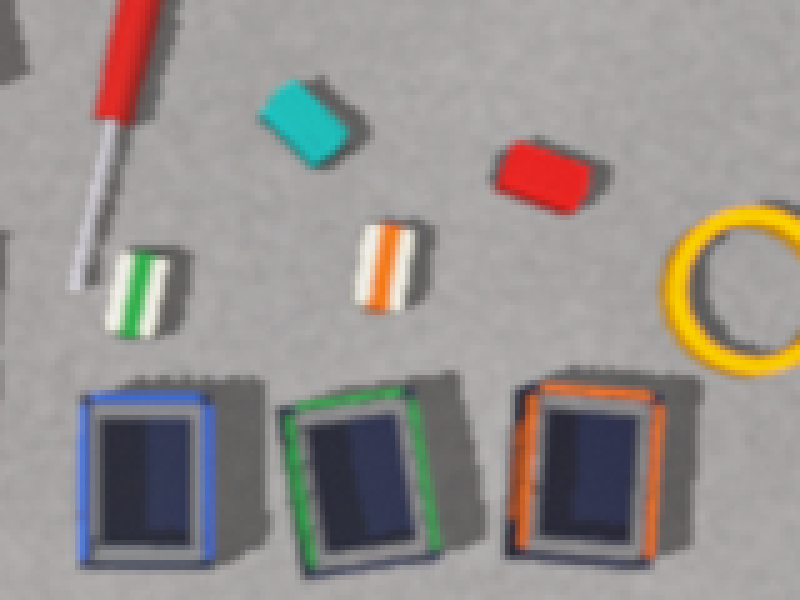

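Call:
move_arm(dp=[[27, -47, 0], [27, -47, 0], [27, -47, 0], [27, -47, 0], [27, -47, 0], [27, -47, 0], [27, -47, 0], [27, -47, 0], [27, -47, 0], [27, -47, 0]], rotation=[[0, 0, 0.025], [0, 0, 0.025], [0, 0, 0.025], [0, 0, 0.025], [0, 0, 0.025], [0, 0, 0.025], [0, 0, 0.025], [0, 0, 0.025], [0, 0, 0.025], [0, 0, 0.025]], hand=[1, 1, 1, 1, 1, 1, 1, 1, 1, 1])

```text
clock: 1.45
eef_pos: [467.9, 41.7, 205.5]
eef_rot: [3.142, 0.0, 3.026]
wrist_force: [0.9, 0.3, 0.3]
finger_gap: 94.1
finger_force: 0.0
```

Call:
move_arm(dp=[[27, -47, 0], [27, -47, 0], [27, -47, 0], [27, -47, 0], [27, -47, 0], [0, 0, 0], [0, 0, 0]], rotation=[[0, 0, 0.025], [0, 0, 0.025], [0, 0, 0.025], [0, 0, 0.025], [0, 0, 0.018], [0, 0, 0], [0, 0, 0]], hand=[1, 1, 1, 1, 0.45, 0.45, 0.45])

```text
clock: 2.33
eef_pos: [602.0, -191.2, 205.0]
eef_rot: [3.141, -0.001, -3.141]
wrist_force: [0.1, 0.3, 0.2]
finger_gap: 67.4
finger_force: 0.0
```

Run:
```python
from h import *
c=Cam("wrist");c.save("pics/w1.png");s=manip.read_state();print(s["eef_pos"],s["eef_rot"],s["finger_gap"])
for col in HUE:
    for b in c.blobs(col,amin=60):
        print(col,b.reshape(-1,2).mean(0).round(),cv2.contourArea(b),"z24",c.rect(b,24),"z45",c.rect(b,45))
```

```text
[ 601.9738515  -190.77564363  205.45942343] [ 3.14138286e+00 -2.45039376e-04 -3.13991478e+00] 63.541549398018034
blue [167. 136.] 1277.0 z24 [ 543.5 -372.6   61.6   31.2   -6.4] z45 [ 542.4 -362.    58.    29.4   -6.4]
blue [385. 144.] 859.5 z24 [ 542.8 -119.3   96.6   81.2   -1.3] z45 [ 541.8 -123.6   90.9   76.4   -1.3]
blue [271. 143.] 578.0 z24 [ 553.9 -252.7   39.8   28.5    9.4] z45 [ 552.2 -249.1   37.5   26.8    9.4]
blue [369. 153.] 181.5 z24 [ 5.613e+02 -1.360e+02  2.690e+01  1.810e+01  1.000e-01] z45 [ 5.592e+02 -1.393e+02  2.530e+01  1.710e+01  1.000e-01]
blue [637. 202.] 85.5 z24 [621.8 205.5  31.3   9.3  15.7] z45 [616.2 182.2  29.5   8.7  15.7]
orange [615. 168.] 6872.5 z24 [581.2 174.5 236.6  64.6  -4.5] z45 [578.  153.1 222.7  60.8  -4.5]
orange [530. 152.] 6508.5 z24 [571.8  55.7 237.   42.7  -4.5] z45 [569.1  41.2 223.1  40.2  -4.5]
orange [204. 134.] 319.0 z24 [ 541.5 -329.    55.6    8.3   -5.6] z45 [ 540.6 -321.    52.4    7.8   -5.6]
orange [195. 134.] 273.0 z24 [ 542.2 -340.3   89.9    4.8   -5.9] z45 [ 541.3 -331.6   84.6    4.5   -5.9]
orange [133. 127.] 261
[... 216 characters left out ...]
 z24 [ 587.  -381.6   63.2    4.9   83.8] z45 [ 583.5 -370.5   59.5    4.6   83.8]
orange [542. 287.] 134.5 z24 [741.8 106.   57.4   7.1  53.1] z45 [729.2  88.6  54.1   6.7  53.1]
green [573. 153.] 5724.5 z24 [563.3 109.7 143.   66.5  -3. ] z45 [561.1  92.1 134.7  62.6  -3. ]
green [309. 125.] 292.5 z24 [ 532.1 -206.5   90.5    5.8    7.3] z45 [ 531.7 -205.7   85.2    5.4    7.3]
green [380. 217.] 268.5 z24 [ 643.  -119.3   52.2   14.7   -6.4] z45 [ 636.1 -123.6   49.2   13.8   -6.4]
green [247. 133.] 249.5 z24 [ 541.3 -279.3   89.7    5.1    7.5] z45 [ 540.4 -274.2   84.5    4.8    7.5]
green [284. 172.] 149.0 z24 [ 585.2 -237.2   64.1    4.5  -82.6] z45 [ 581.7 -234.6   60.3    4.3  -82.6]
```

View pics/w1.png

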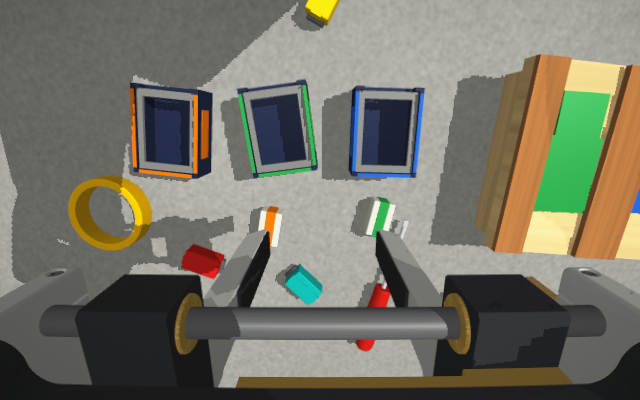

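Wrist view: the boxes are orange (170,132), green (278,130) and blue (386,132). The orange driver is at (270,226) and the green one at (380,217), both partly hidden by the fingers. I'll back off toward the robot for a clean measurement.

Call:
move_arm(dp=[[-45, 0, 0], [-45, 0, 0], [0, 0, 0], [0, 0, 0]], rotation=[[0, 0, 0], [0, 0, 0], [0, 0, 0], [0, 0, 0]], hand=[0.45, 0.45, 0.45, 0.45])

```text
clock: 2.88
eef_pos: [512.7, -191.0, 206.3]
eef_rot: [-3.141, 0.002, -3.14]
wrist_force: [0.4, 0.1, 1.1]
finger_gap: 42.2
finger_force: 0.0
```

Run:
```python
from h import *
c=Cam("wrist");c.save("pics/w2.png",(220,120,460,290),3);s=manip.read_state();print(s["eef_pos"],s["eef_rot"],s["finger_gap"])
for col in HUE:
    for b in c.blobs(col,amin=60):
        u=b.reshape(-1,2).mean(0).round()
        print(col,u,cv2.contourArea(b),"z24",c.rect(b,24),"z45",c.rect(b,45))
        if col!="blue" and c.rect(b,24)[0]>620: print(c.plane(cv2.boxPoints(cv2.minAreaRect(b)),24).round(1)[:,:2].tolist())
```

```text
[ 512.93351952 -191.08649158  205.9080041 ] [-3.14120587e+00  9.74414029e-04 -3.13945250e+00] 42.14654004805993
blue [272. 204.] 1082.5 z24 [ 538.5 -253.5   66.8   28.6    7.3] z45 [ 532.6 -249.9   62.9   27.     7.3]
blue [632. 249.] 1072.0 z24 [598.5 210.7 116.5  37.9  16.4] z45 [589.1 187.3 109.7  35.7  16.4]
blue [176. 198.] 798.5 z24 [ 532.2 -371.9   48.6   31.    -5.5] z45 [ 526.6 -361.4   45.8   29.2   -5.5]
blue [368. 205.] 617.5 z24 [ 539.9 -135.9   61.8   18.    -0. ] z45 [ 533.9 -139.1   58.2   17.    -0. ]
blue [363. 195.] 459.0 z24 [ 531.7 -143.7  118.5   54.3  -29.3] z45 [ 526.1 -146.5  111.6   51.2  -29.3]
blue [407. 217.] 301.5 z24 [549.1 -83.3 104.9  31.1 -17.2] z45 [542.5 -89.6  98.8  29.3 -17.2]
blue [182. 169.] 108.0 z24 [ 492.8 -362.4   59.6    6.3   80.2] z45 [ 489.5 -352.5   56.1    5.9   80.2]
blue [273. 167.] 87.5 z24 [ 491.5 -250.4   50.1    3.9  -82.8] z45 [ 488.2 -247.    47.2    3.6  -82.8]
orange [609. 214.] 4922.0 z24 [555.7 177.2 163.   64.8  -4.4] z45 [548.7 155.7 153.5  61.   -4.4]
orange [520. 219.] 4672.0 z24 [573.   56.3 216.4  42.9  -4.6] z45 [56
[... 225 characters left out ...]
 -412.6   90.3    5.5   -6.2] z45 [ 533.4 -399.7   85.1    5.2   -6.2]
orange [212. 207.] 229.0 z24 [ 541.8 -329.    60.8    8.6   -6.9] z45 [ 535.6 -321.    57.3    8.1   -6.9]
orange [204. 211.] 217.5 z24 [ 547.7 -339.5   89.7    4.9   -5.8] z45 [ 541.2 -330.9   84.5    4.7   -5.8]
orange [175. 245.] 131.0 z24 [ 592.  -381.2   63.7    5.3   83.6] z45 [ 583.  -370.1   60.     5.    83.6]
green [556. 229.] 4590.5 z24 [573.7 110.4 144.1  65.4  -4.2] z45 [565.6  92.8 135.7  61.6  -4.2]
green [310. 204.] 276.5 z24 [ 537.  -206.1   90.5    6.7    7.3] z45 [ 531.1 -205.2   85.2    6.3    7.3]
green [252. 210.] 187.0 z24 [ 546.8 -279.3   90.6    4.6    7.5] z45 [ 540.4 -274.2   85.3    4.3    7.5]
```

View pics/w2.png

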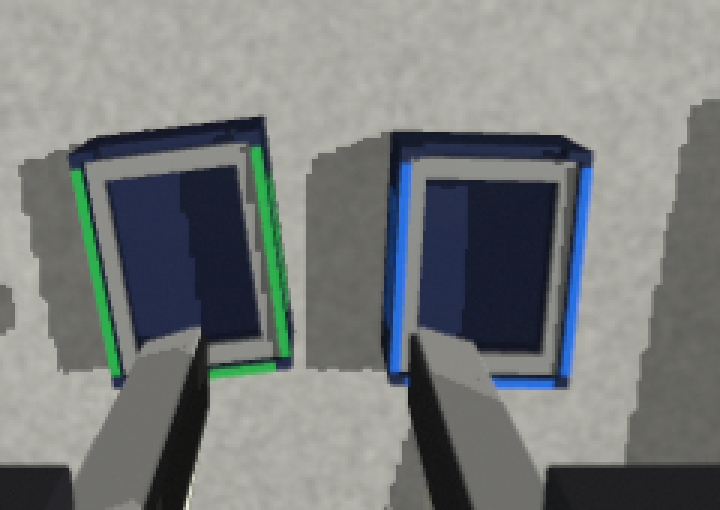

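Call:
move_arm(dp=[[49, -23, 0], [49, -23, -30], [48.5, -23, -36], [0, 0, -50], [0, 0, -50], [0, 0, -30], [0, 0, 0], [0, 0, 0], [0, 0, 0]], rotation=[[0, 0, -0.08], [0, 0, -0.08], [0, 0, -0.07], [0, 0, 0], [0, 0, 0], [0, 0, 0], [0, 0, 0], [0, 0, 0], [0, 0, 0]], hand=[0.45, 0.45, 0.45, 0.45, 0.45, 0.45, 0.45, 0.1, 0.1], newtons=20)

```text
clock: 4.05
eef_pos: [658.2, -260.1, 12.7]
eef_rot: [-3.141, 0.003, 2.913]
wrist_force: [1.0, 0.9, 2.9]
finger_gap: 28.0
finger_force: 19.8
```

Call:
move_arm(dp=[[0, 0, 0], [0, 0, 0], [0, 0, 20], [0, 0, 40]], rotation=[[0, 0, 0], [0, 0, 0], [0, 0, 0], [0, 0, 0]], hand=[0.1, 0.1, 0.1, 0.1])

```text
clock: 4.55
eef_pos: [656.4, -259.6, 71.1]
eef_rot: [3.141, -0.003, 2.913]
wrist_force: [0.4, -0.0, -0.2]
finger_gap: 27.6
finger_force: 19.8
```

Call:
move_arm(dp=[[-30, -27, 8], [-45, -40, 0], [-44, -39, 0], [0, 0, 0], [0, 0, -33], [0, 0, 0], [0, 0, 0], [0, 0, 0], [0, 0, 0]], rotation=[[0, 0, 0.04], [0, 0, 0.04], [0, 0, 0.042], [0, 0, 0], [0, 0, 0], [0, 0, 0], [0, 0, 0], [0, 0, 0], [0, 0, 0]], hand=[0.1, 0.1, 0.1, 0.1, 0.1, 0.1, 0.4, 0.45, 0.45])

```text
clock: 5.68
eef_pos: [538.5, -365.9, 46.5]
eef_rot: [-3.141, 0.001, 3.035]
wrist_force: [1.0, -0.0, -0.5]
finger_gap: 42.1
finger_force: 0.0
```

Call:
move_arm(dp=[[0, 0, 55], [0, 30, 55], [0, 60, 40], [40, 60, 10], [30, 0, 0], [0, 0, 0], [0, 0, 0]], rotation=[[0, 0, 0], [0, 0, 0], [0, 0, 0], [0, 0, 0], [0, 0, 0], [0, 0, 0], [0, 0, 0]], hand=[0.45, 0.45, 0.9, 1, 1, 1, 1])

```text
clock: 6.55
eef_pos: [601.9, -232.7, 198.7]
eef_rot: [3.142, -0.0, 3.034]
wrist_force: [0.4, -0.1, 0.1]
finger_gap: 89.0
finger_force: 0.0
```

Run:
```python
from h import *
c=Cam("wrist");c.save("pics/w3.png");s=manip.read_state();print(s["eef_pos"],s["eef_rot"],s["finger_gap"])
t=Cam("top")
for n,c in(("w",c),("t",t)):
  for b in c.blobs("green",amin=15):
    print(n,b.reshape(-1,2).mean(0).round(),cv2.contourArea(b),"z24",c.rect(b,24))
```

```text
[ 601.77175778 -232.86046487  198.76337481] [ 3.14158144e+00 -3.31416252e-04  3.03401384e+00] 92.20495588615559
w [614. 123.] 5727.0 z24 [563.5 114.2 143.7  66.1  -2.7]
w [419. 209.] 313.0 z24 [ 643.3 -119.9   52.1   15.5   -5.8]
w [340. 122.] 237.0 z24 [ 532.  -205.5   90.9    4.4    7.3]
w [278. 138.] 235.0 z24 [ 541.5 -277.6   90.5    4.5    7.4]
w [320. 173.] 162.5 z24 [ 585.2 -235.2   63.9    4.7  -82.7]
t [266. 209.] 851.0 z24 [564.5  82.9 128.8  60.2  -3.3]
t [337. 178.] 22.5 z24 [ 649.3 -119.2   46.4    6.6  -11.5]
```

View pics/w3.png

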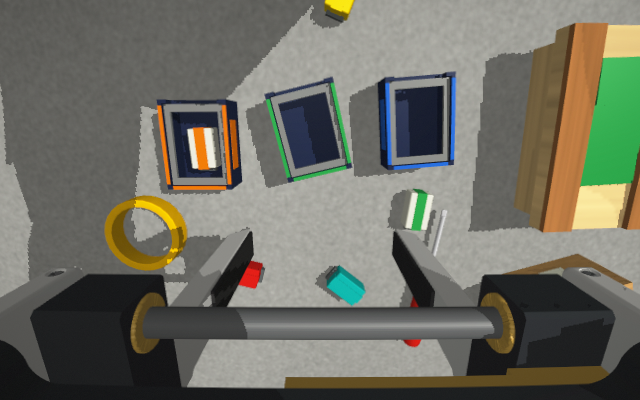

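Run:
```python
from h import *
im=cv2.imread("pics/w3.png")
c=Cam("wrist");c.save("pics/w3c.png",(390,170,470,250),6)
print(c.plane([[446,211]],4),c.plane([[430,194],[418,229]],24))
```

```text
[[655.3715231  -78.97978295   4.        ]] [[ 624.88471061 -106.08784196   24.        ]
 [ 668.0858736  -121.63759857   24.        ]]
```

View pics/w3c.png

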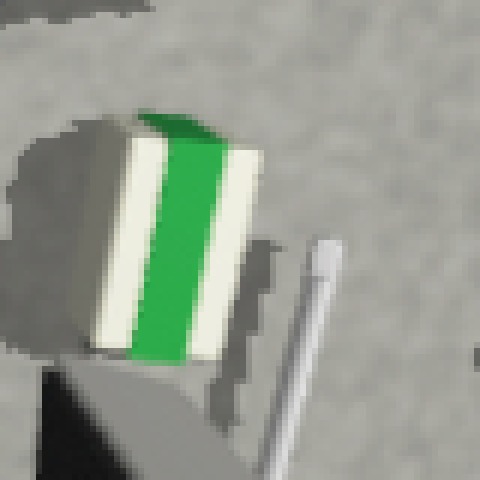

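Call:
move_arm(dp=[[20, 57, -20], [20, 57, 0], [0, 0, -40], [0, 0, -50], [0, 0, -50], [0, 0, -28], [0, 0, 0], [0, 0, 0], [0, 0, 0], [0, 0, 0]], rotation=[[0, 0, -0.05], [0, 0, -0.043], [0, 0, 0], [0, 0, 0], [0, 0, 0], [0, 0, 0], [0, 0, 0], [0, 0, 0], [0, 0, 0], [0, 0, 0]], hand=[0.45, 0.45, 0.45, 0.45, 0.45, 0.45, 0.45, 0.1, 0.1, 0.1], newtons=20)

```text
clock: 7.95
eef_pos: [643.0, -119.7, 13.0]
eef_rot: [-3.141, 0.003, 2.942]
wrist_force: [-1.6, -0.5, 7.7]
finger_gap: 28.2
finger_force: 20.0
```

Call:
move_arm(dp=[[0, 0, 0], [0, 0, 20], [0, 0, 45], [0, 0, 0]], rotation=[[0, 0, 0], [0, 0, 0], [0, 0, 0], [0, 0, 0]], hand=[0.1, 0.1, 0.1, 0.1])

```text
clock: 8.45
eef_pos: [644.1, -119.9, 81.5]
eef_rot: [-3.141, 0.008, 2.942]
wrist_force: [-0.3, -0.0, -0.6]
finger_gap: 27.5
finger_force: 20.0
```

Call:
move_arm(dp=[[-37, -40, 0], [-37, -41, 0], [-37, -40, 0], [0, 0, 0], [0, 0, -35], [0, 0, 0], [0, 0, 0], [0, 0, 0], [0, 0, 0]], rotation=[[0, 0, 0.11], [0, 0, 0.11], [0, 0, 0.109], [0, 0, 0], [0, 0, 0], [0, 0, 0], [0, 0, 0], [0, 0, 0], [0, 0, 0]], hand=[0.1, 0.1, 0.1, 0.1, 0.1, 0.1, 0.4, 0.45, 0.45])

```text
clock: 9.57
eef_pos: [531.5, -240.4, 41.9]
eef_rot: [-3.141, 0.001, -3.012]
wrist_force: [-0.2, 0.0, 0.5]
finger_gap: 42.5
finger_force: 0.0
```

Call:
move_arm(dp=[[0, 0, 55], [0, 30, 55], [10, 50, 45], [10, 50, 0], [0, 50, 0], [0, 50, 0], [0, 50, 0], [0, 40, 0], [0, 0, 0], [0, 0, 0]], rotation=[[0, 0, 0], [0, 0, -0.1], [0, 0, -0.1], [0, 0, -0.01], [0, 0, 0], [0, 0, 0], [0, 0, 0], [0, 0, 0], [0, 0, 0], [0, 0, 0]], hand=[0.45, 0.45, 0.6, 0.8, 1, 1, 1, 1, 1, 1])

```text
clock: 10.82
eef_pos: [550.4, 74.9, 192.6]
eef_rot: [-3.141, 0.0, 3.061]
wrist_force: [-0.2, -0.5, -0.6]
finger_gap: 93.6
finger_force: 0.0
```

Run:
```python
from h import *
c=Cam("wrist");c.save("pics/w4.png");s=manip.read_state();print(s["eef_pos"],s["eef_rot"],s["finger_gap"])
for col in HUE:
  for b in c.blobs(col,amin=100):
    print(col,b.reshape(-1,2).mean(0).round(),cv2.contourArea(b),"z24",c.rect(b,24),"z45",c.rect(b,45),"z63",c.rect(b,63),"z67",c.rect(b,67))
```

```text
[550.40519285  74.56921273 192.49926376] [-3.14146142e+00  2.28085311e-04  3.06002696e+00] 93.85428736801701
blue [439. 190.] 5630.0 z24 [573.1 208.6 143.1  67.9  -5. ] z45 [567.2 200.8 134.4  63.7  -5. ] z63 [562.  194.2 127.   60.2  -5. ] z67 [560.9 192.7 125.3  59.4  -5. ]
blue [154. 196.] 1066.5 z24 [ 5.433e+02 -1.257e+02  6.450e+01  2.800e+01 -1.000e-01] z45 [ 5.391e+02 -1.132e+02  6.060e+01  2.630e+01 -1.000e-01] z63 [ 5.355e+02 -1.025e+02  5.720e+01  2.480e+01 -1.000e-01] z67 [ 5.347e+02 -1.002e+02  5.650e+01  2.450e+01 -1.000e-01]
blue [133. 212.] 411.5 z24 [ 559.6 -158.5  118.    56.    34. ] z45 [ 554.4 -144.   110.9   52.6   34. ] z63 [ 550.  -131.6  104.7   49.7   34. ] z67 [ 549.  -128.9  103.4   49.1   34. ]
blue [187. 189.] 409.5 z24 [540.6 -84.5  58.9  11.8  -1.2] z45 [536.5 -74.5  55.3  11.1  -1.2] z63 [533.1 -65.9  52.3  10.5  -1.2] z67 [532.3 -64.   51.6  10.3  -1.2]
blue [177. 189.] 273.5 z24 [541.5 -97.1  96.7   8.2   1.1] z45 [537.5 -86.3  90.8   7.7   1.1] z63 [534.  -77.1  85.8   7.3   1.1] z67 [533.2 -75.1  84.7   7.2   1.1]
orange [534. 190.] 19686.0 z24 [60
[... 1394 characters left out ...]
 18.1    7.5] z45 [ 528.2 -186.4   52.9   17.     7.5] z63 [ 525.2 -171.7   50.    16.1    7.5] z67 [ 524.6 -168.4   49.4   15.8    7.5]
green [ 59. 196.] 312.5 z24 [ 535.4 -242.7   47.9   12.8    8.2] z45 [ 531.7 -223.2   45.    12.     8.2] z63 [ 528.5 -206.4   42.5   11.4    8.2] z67 [ 527.8 -202.7   41.9   11.2    8.2]
green [ 74. 194.] 203.5 z24 [ 534.8 -223.7   89.7    5.3    7.5] z45 [ 531.1 -205.3   84.3    5.     7.5] z63 [ 528.  -189.5   79.6    4.7    7.5] z67 [ 527.3 -186.    78.6    4.7    7.5]
green [ 20. 206.] 162.0 z24 [ 544.5 -296.7   89.     4.7    7.4] z45 [ 540.2 -273.9   83.6    4.5    7.4] z63 [ 536.6 -254.3   79.     4.2    7.4] z67 [ 535.8 -250.    78.     4.2    7.4]
```

View pics/w4.png

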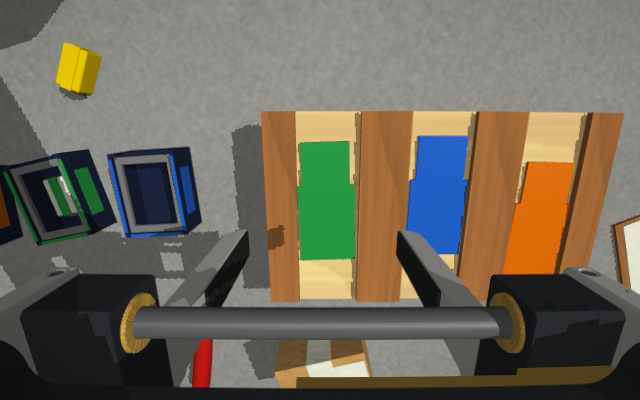

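The green driver lies in its box at (62,195). The lids lie in the lanes at green (326,201), blue (439,190) and orange (540,218), with tabs toward the open edge at row 112. Next I'll drag the green lid.

Call:
move_arm(dp=[[31, 2, -30], [0, 0, -40], [0, 0, -40], [0, 0, 0], [0, 0, 0], [0, 0, 0], [0, 0, 0], [0, 0, 0], [0, 0, 0], [0, 0, -12]], rotation=[[0, 0, 0], [0, 0, 0], [0, 0, 0], [0, 0, 0], [0, 0, 0], [0, 0, 0], [0, 0, 0], [0, 0, 0], [0, 0, 0], [0, 0, 0]], hand=[0, 0, 0, 0, 0, 0, 0, 0, 0, 0])

```text
clock: 12.12
eef_pos: [581.8, 77.5, 70.6]
eef_rot: [3.141, 0.002, 3.061]
wrist_force: [-0.2, 0.5, -0.5]
finger_gap: 0.4
finger_force: 0.0
```

Call:
move_arm(dp=[[0, 0, -4], [0, 0, -2], [0, 0, -2]], rotation=[[0, 0, 0], [0, 0, 0], [0, 0, 0]], hand=[0, 0, 0])

```text
clock: 12.5
eef_pos: [581.6, 77.5, 63.2]
eef_rot: [3.142, 0.001, 3.061]
wrist_force: [-7.4, -0.7, 19.5]
finger_gap: 0.7
finger_force: 10.1
```

Call:
move_arm(dp=[[0, 0, 0.5], [-6, 0.5, 0], [-12, 0.9, 0], [-12, 0.9, 0], [-12, 1, 0], [-12, 0.9, 0], [-12, 0.9, 0], [0, 0, 0]], rotation=[[0, 0, 0], [0, 0, 0], [0, 0, 0], [0, 0, 0], [0, 0, 0], [0, 0, 0], [0, 0, 0], [0, 0, 0]], hand=[0, 0, 0, 0, 0, 0, 0, 0])

```text
clock: 13.5
eef_pos: [514.2, 82.7, 63.3]
eef_rot: [3.142, -0.0, 3.061]
wrist_force: [-1.8, 0.6, 7.3]
finger_gap: 0.7
finger_force: 4.1
```

Call:
move_arm(dp=[[0, 0, 30], [0, 40, 50], [20, 60, 47], [0, 17, 0], [0, 0, 0], [0, 0, 0]], rotation=[[0, 0, 0], [0, 0, 0], [0, 0, 0], [0, 0, 0], [0, 0, 0], [0, 0, 0]], hand=[0, 0, 0, 0, 0, 0])

```text
clock: 14.25
eef_pos: [530.4, 185.1, 177.5]
eef_rot: [-3.141, -0.002, 3.06]
wrist_force: [0.4, -0.1, -0.0]
finger_gap: 0.4
finger_force: 0.0
```

```bash
cat > lids.py <<'E'
from h import *
c=Cam("wrist");s=manip.read_state();print(s["eef_pos"].round(1),s["eef_rot"].round(4),s["finger_gap"])
rib=[c.rect(b,67) for b in c.blobs("orange",smin=80,amin=3000)];print("ribs",rib)
for col in HUE:
  for b in c.blobs(col,amin=2500):
    r=c.rect(b,63)
    if 90<r[2]<150:
      p=c.plane(b.reshape(-1,2),63);print(col,r)
E
python3 lids.py; python3 -c "
from h import *
Cam('wrist').save('pics/w5.png')"
```

```text
[530.6 185.  177.8] [-3.1408e+00 -2.0000e-03  3.0598e+00] 0.1984496601840915
ribs [array([571. , 298. , 178.4, 150. ,  -4.4]), array([539. , 139.4, 138.5,  53.5,  -4.1]), array([549.6,  33.6, 177. ,  37.9,  -4.3])]
blue [562.2 194.7 126.8  59.3  -4.6]
orange [540.2 137.8 140.2  51.8  -4.5]
green [493.7  82.8 128.2  60.7  -2.6]
```

View pics/w5.png

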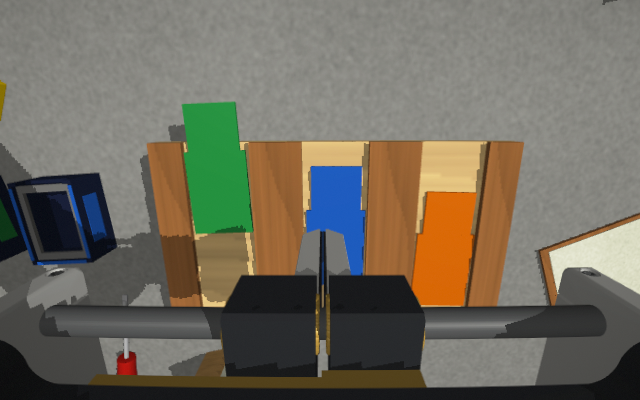

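Call:
move_arm(dp=[[54, 8, -10], [0, 0, -50], [0, 0, -45], [0, 0, 0], [0, 0, -7], [0, 0, -2.5], [0, 0, -0.5], [0, 0, 0]], rotation=[[0, 0, 0], [0, 0, 0], [0, 0, 0], [0, 0, 0], [0, 0, 0], [0, 0, 0], [0, 0, 0], [0, 0, 0]], hand=[0, 0, 0, 0, 0, 0, 0, 0])

```text
clock: 15.35
eef_pos: [585.4, 194.3, 64.6]
eef_rot: [3.141, 0.001, 3.061]
wrist_force: [0.3, 0.5, -0.4]
finger_gap: 0.7
finger_force: 0.0
```

Call:
move_arm(dp=[[0, 0, -1.5], [0, 0, -0.4], [-6, 0.5, 0], [-12, 0.9, 0], [-12, 0.9, 0], [-12, 1, 0], [-12, 0.9, 0], [-6, 0.5, 0], [0, 0, 0]], rotation=[[0, 0, 0], [0, 0, 0], [0, 0, 0], [0, 0, 0], [0, 0, 0], [0, 0, 0], [0, 0, 0], [0, 0, 0], [0, 0, 0]], hand=[0, 0, 0, 0, 0, 0, 0, 0, 0])

```text
clock: 16.48
eef_pos: [525.5, 199.2, 63.2]
eef_rot: [3.141, 0.002, 3.061]
wrist_force: [-3.2, 1.4, 10.8]
finger_gap: 0.4
finger_force: 5.1
```

Call:
move_arm(dp=[[0, 0, 30], [5, 50, 50], [20, 50, 35], [0, 0, 0], [0, 0, 0]], rotation=[[0, 0, 0], [0, 0, 0], [0, 0, 0], [0, 0, 0], [0, 0, 0]], hand=[0, 0, 0, 0, 0])

```text
clock: 17.1
eef_pos: [548.5, 291.2, 169.2]
eef_rot: [-3.141, -0.001, 3.061]
wrist_force: [0.8, 0.7, -0.3]
finger_gap: 0.6
finger_force: 0.0
```

```bash
python3 lids.py; python3 -c "
from h import *
c=Cam('wrist')
m=cv2.inRange(c.hsv,(8,225,150),(16,255,255))
for b in cv2.findContours(m,0,1)[0]:
  if cv2.contourArea(b)>1500: print(b.reshape(-1,2).mean(0),c.rect(b,63))
c.save('pics/w6.png')"
```

```text
[548.5 290.8 169. ] [-3.1405e+00 -1.8000e-03  3.0604e+00] 0.3440232631228104
ribs [array([560.4, 138.9, 181.4,  55.4,  -4.6]), array([574. , 325.8, 179. ,  95. ,  -4.4]), array([550.6, 252.8, 144. ,  51.1,  -4.6]), array([552.2,  34.9, 180.9,  39.3,  -4.2])]
blue [502.5 200.3 128.   59.9  -4.7]
orange [552.1 252.2 145.2  51.5  -4.5]
green [493.7  83.8 128.3  60.9  -3.1]
[349.7556391  224.33834586] [581.  311.4  94.3  52.7  -4.6]
```

View pics/w6.png

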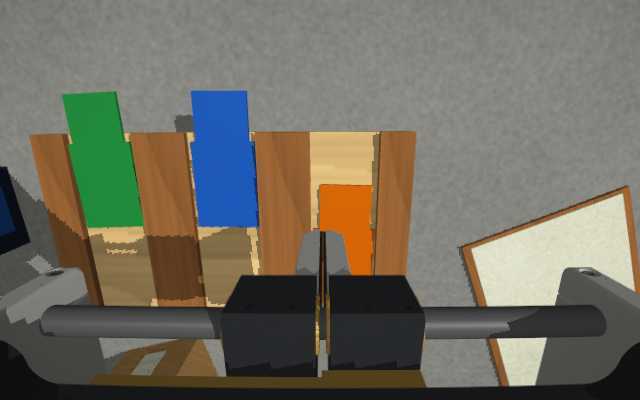

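Call:
move_arm(dp=[[32, 8, -10], [31, 8, -30], [0, 0, -50], [0, 0, -8], [0, 0, -5], [0, 0, -2], [0, 0, 0], [0, 0, 0]], rotation=[[0, 0, 0], [0, 0, 0], [0, 0, 0], [0, 0, 0], [0, 0, 0], [0, 0, 0], [0, 0, 0], [0, 0, 0]], hand=[0, 0, 0, 0, 0, 0, 0, 0])

```text
clock: 18.2
eef_pos: [612.3, 307.8, 66.1]
eef_rot: [3.141, 0.001, 3.061]
wrist_force: [0.2, 0.7, 0.1]
finger_gap: 0.8
finger_force: 0.0
```

Call:
move_arm(dp=[[0, 0, -3], [0, 0, -0.3], [-6, 0.5, 0], [-14, 1.1, 0], [-14, 1.1, 0], [-14, 1.1, 0], [-14, 1.1, 0], [-14, 1.1, 0], [-10, 0.8, 0], [0, 0, 0]], rotation=[[0, 0, 0], [0, 0, 0], [0, 0, 0], [0, 0, 0], [0, 0, 0], [0, 0, 0], [0, 0, 0], [0, 0, 0], [0, 0, 0], [0, 0, 0]], hand=[0, 0, 0, 0, 0, 0, 0, 0, 0, 0])

```text
clock: 19.45
eef_pos: [526.1, 315.0, 63.3]
eef_rot: [3.14, 0.002, 3.061]
wrist_force: [-3.4, 0.5, 10.5]
finger_gap: 0.6
finger_force: 5.2
```

Call:
move_arm(dp=[[0, 0, 30], [-20, 0, 50], [-20, 0, 35], [0, 0, 0], [0, 0, 0]], rotation=[[0, 0, 0], [0, 0, 0], [0, 0, 0], [0, 0, 0], [0, 0, 0]], hand=[0, 0.3, 0.7, 0.7, 0.7])

```text
clock: 20.08
eef_pos: [486.0, 314.3, 176.0]
eef_rot: [-3.141, -0.001, 3.061]
wrist_force: [-0.0, -0.5, -0.3]
finger_gap: 37.1
finger_force: 0.0
```

```bash
python3 lids.py; python3 -c "
from h import *
c=Cam('wrist')
m=cv2.inRange(c.hsv,(8,225,150),(16,255,255))
for b in cv2.findContours(m,0,1)[0]:
  if cv2.contourArea(b)>1500: print(b.reshape(-1,2).mean(0),c.rect(b,63))
c.save('pics/w7.png')"
```

```text
[486.  314.2 175.5] [-3.1405e+00 -1.6000e-03  3.0606e+00] 40.94667851150948
ribs [array([531.2, 328.3, 166.8, 100.8, -12.6]), array([530.2, 141.5, 123.4,  55.7,  -4.8])]
blue [498.7 200.5 120.8  59.6  -4.4]
orange [531.1 138.8 123.7  55.1  -4.5]
green [493.4  83.9 128.5  60.9  -3.1]
[325.0778098  220.63688761] [510.9 314.7 127.3  58.1  -5.9]
```

View pics/w7.png

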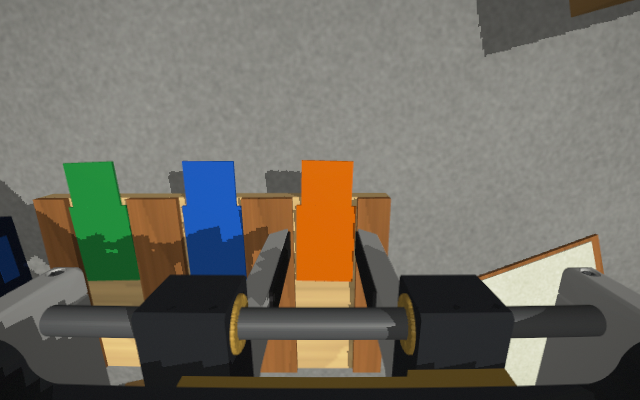

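Call:
move_arm(dp=[[-23, 5, -30], [0, 0, -50], [0, 0, -40], [0, 0, -11], [0, 0, 0], [0, 0, 0], [0, 0, 0], [0, 0, 0], [0, 0, 0]], rotation=[[0, 0, 0], [0, 0, 0], [0, 0, 0], [0, 0, 0], [0, 0, 0], [0, 0, 0], [0, 0, 0], [0, 0, 0], [0, 0, 0]], hand=[0.7, 0.7, 0.7, 0.7, 0.7, 0.4, 0.4, 0.4, 0.4], newtons=55)

```text
clock: 21.3
eef_pos: [463.5, 319.7, 46.6]
eef_rot: [3.141, 0.001, 3.061]
wrist_force: [1.4, 1.3, 4.2]
finger_gap: 48.7
finger_force: 55.0
```

Call:
move_arm(dp=[[0, 0, 0], [0, 0, 6], [0, 0, 10], [0, 0, 20], [0, 0, 30], [0, 0, 0]], rotation=[[0, 0, 0], [0, 0, 0], [0, 0, 0], [0, 0, 0], [0, 0, 0], [0, 0, 0]], hand=[0.4, 0.4, 0.4, 0.4, 0.4, 0.4])

```text
clock: 22.05
eef_pos: [463.8, 319.9, 114.1]
eef_rot: [3.139, 0.003, 3.061]
wrist_force: [-0.4, -0.2, -0.9]
finger_gap: 48.4
finger_force: 55.0
```

```bash
python3 -c "
from h import *
s=manip.read_state();print(s['eef_pos'],s['wrist_force'],s['moment'])
cv2.imwrite('pics/w8.png',np.vstack([Cam('wrist').im[100:,:],cv2.resize(Cam('side').im[80:240,200:400],None,fx=1.5,fy=1.5) if 0 else cv2.resize(Cam('side').im[50:210,100:420],(640,300))])[:,:,::-1])"
```

```text
[463.79813657 319.92621636 114.06364993] [-0.43479394 -0.16606809 -0.89911809] [-0.0294775   0.01468966  0.02389403]
```

View pics/w8.png

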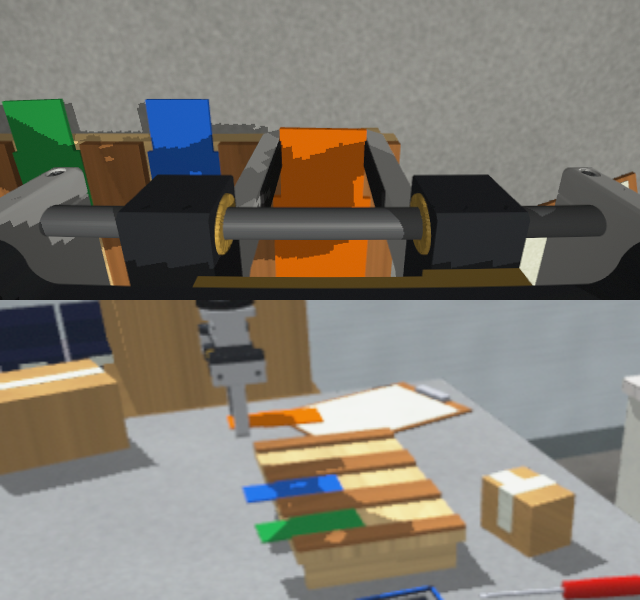

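Call:
move_arm(dp=[[0, -20, 0], [0, -40, 0], [0, -52, 0], [0, -52, 0], [0, -52, 0], [0, -52, 0], [0, -52, 0], [0, -52, 0], [0, -52, 0], [0, -52, 0]], rotation=[[0, 0, -0.003], [0, 0, -0.003], [0, 0, -0.003], [0, 0, -0.003], [0, 0, -0.003], [0, 0, -0.003], [0, 0, -0.003], [0, 0, -0.003], [0, 0, -0.002], [0, 0, 0]], hand=[0.4, 0.4, 0.4, 0.4, 0.4, 0.4, 0.4, 0.4, 0.4, 0.4])

```text
clock: 23.4
eef_pos: [461.6, -158.7, 111.1]
eef_rot: [3.141, -0.001, 3.034]
wrist_force: [0.1, -0.2, -1.0]
finger_gap: 48.3
finger_force: 55.0
```

Call:
move_arm(dp=[[0, -52, 0], [2, -52, 0], [2, -52, 0], [0, -30, 0], [0, -15, 0], [0, 0, 0], [0, 0, 0]], rotation=[[0, 0, 0], [0, 0, 0], [0, 0, 0], [0, 0, 0], [0, 0, 0], [0, 0, 0], [0, 0, 0]], hand=[0.4, 0.4, 0.4, 0.4, 0.4, 0.4, 0.4])

```text
clock: 24.28
eef_pos: [467.0, -356.5, 111.7]
eef_rot: [3.141, -0.0, 3.036]
wrist_force: [0.1, 0.1, -0.8]
finger_gap: 48.4
finger_force: 55.0
```

Call:
move_arm(dp=[[0.5, -1, -40], [0, 0, -33], [0, 0, 0], [0, 0, 0], [0, 0, 0]], rotation=[[0, 0, 0], [0, 0, 0], [0, 0, 0], [0, 0, 0], [0, 0, 0]], hand=[0.4, 0.4, 0.4, 0.4, 0.4])

```text
clock: 24.9
eef_pos: [468.2, -358.8, 40.5]
eef_rot: [-3.14, 0.002, 3.035]
wrist_force: [0.4, -1.2, -1.3]
finger_gap: 48.4
finger_force: 55.0
```

```bash
python3 -c "
from h import *
s=manip.read_state();print(s['eef_pos'],s['eef_rot'],s['wrist_force'])
a=Cam('wrist').im[80:330];b=cv2.resize(Cam('side').im[250:350,290:450],(560,350),interpolation=cv2.INTER_CUBIC)
b=np.pad(b,((0,0),(0,80),(0,0)))
cv2.imwrite('pics/w9.png',np.vstack([a,b])[:,:,::-1])"
```

```text
[ 468.19636428 -358.84586429   40.5060213 ] [-3.14022993e+00  1.94176385e-03  3.03507120e+00] [ 0.37183355 -1.16007065 -1.25852305]
```

View pics/w9.png

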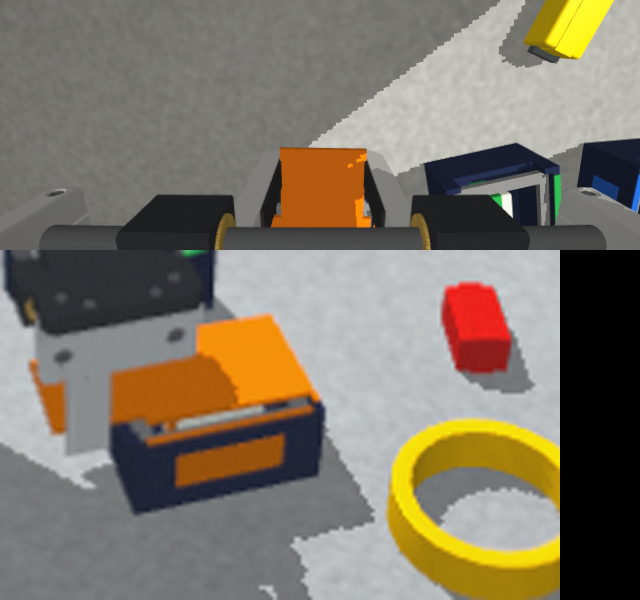

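Call:
move_arm(dp=[[-0.5, 1, -3], [0, 0, -3], [0, 0, -2], [0, 0, -2], [0, 0, 0]], rotation=[[0, 0, 0], [0, 0, 0], [0, 0, 0], [0, 0, 0], [0, 0, 0]], hand=[0.4, 0.4, 0.4, 0.4, 0.4])

```text
clock: 25.62
eef_pos: [467.0, -357.5, 28.7]
eef_rot: [3.141, -0.0, 3.035]
wrist_force: [-0.6, -0.4, -0.6]
finger_gap: 48.0
finger_force: 55.0
```

Call:
move_arm(dp=[[0, 0, -1], [0, 0, 0], [0, 0, 0], [0, 0, 0], [0, 0, 0], [0, 0, 40], [0, 0, 50], [10, 0, 30], [0, 0, 0]], rotation=[[0, 0, 0], [0, 0, 0], [0, 0, 0], [0, 0, 0], [0, 0, 0], [0, 0, 0], [0, 0, 0], [0, 0, 0], [0, 0, 0]], hand=[0.4, 0.4, 0.6, 0.65, 0.65, 0.65, 0.65, 0.3, 0])

```text
clock: 26.75
eef_pos: [478.1, -358.1, 150.1]
eef_rot: [-3.139, 0.004, 3.035]
wrist_force: [1.3, 0.4, -0.2]
finger_gap: 44.5
finger_force: 0.0
```

```bash
python3 -c "
from h import *
s=manip.read_state();print(s['eef_pos'],s['eef_rot'],s['wrist_force'])
c=Cam('wrist')
m=cv2.inRange(c.hsv,(8,200,100),(16,255,255))
for b in cv2.findContours(m,0,1)[0]:
  if cv2.contourArea(b)>80: print(cv2.contourArea(b),c.rect(b,44),c.rect(b,45))
a=c.im[80:330];b=cv2.resize(Cam('side').im[250:350,290:450],(560,350),interpolation=cv2.INTER_CUBIC)
b=np.pad(b,((0,0),(0,80),(0,0)))
cv2.imwrite('pics/w10.png',np.vstack([a,b])[:,:,::-1])"
```

```text
[ 478.11524992 -358.06483004  150.1395536 ] [-3.13919284  0.00357242  3.03521563] [ 1.26994731  0.37833549 -0.18910048]
110.0 [ 583.3 -371.2   58.6    2.5   84. ] [ 582.7 -371.1   58.4    2.4   84. ]
189.5 [ 541.1 -331.9   82.7    4.    -6.2] [ 540.6 -331.9   82.4    4.    -6.2]
6650.0 [ 514.5 -367.2  129.3   65.2   -7.1] [ 514.1 -367.2  128.9   64.9   -7.1]
```

View pics/w10.png

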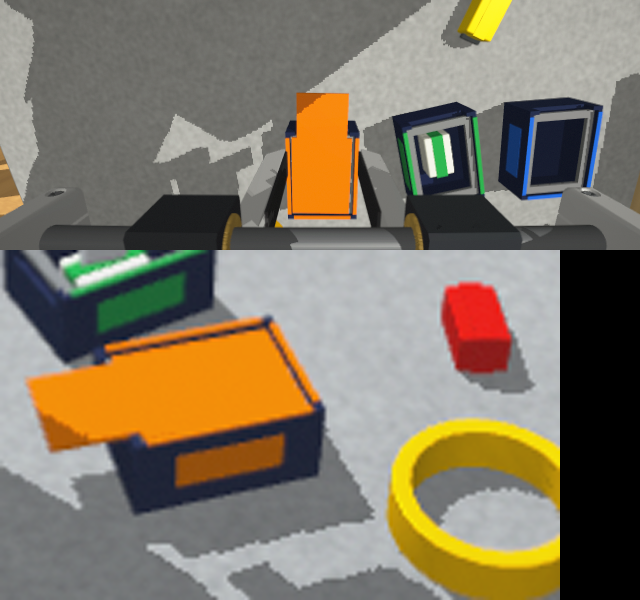

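Call:
move_arm(dp=[[30, -4, 0], [29, -3, 0], [0, 0, -40], [0, 0, -40], [0, 0, -15], [0, 0, -5], [0, 0, 0]], rotation=[[0, 0, 0], [0, 0, 0], [0, 0, 0], [0, 0, 0], [0, 0, 0], [0, 0, 0], [0, 0, 0]], hand=[0, 0, 0, 0, 0, 0, 0])

```text
clock: 27.72
eef_pos: [536.3, -364.9, 48.7]
eef_rot: [-3.141, 0.001, 3.035]
wrist_force: [0.3, -0.1, 0.0]
finger_gap: 0.5
finger_force: 0.0
```

Call:
move_arm(dp=[[0, 0, -4], [0, 0, -2], [0, 0, -2], [0, 0, -2], [0, 0, 0]], rotation=[[0, 0, 0], [0, 0, 0], [0, 0, 0], [0, 0, 0], [0, 0, 0]], hand=[0, 0, 0, 0, 0])

```text
clock: 28.35
eef_pos: [536.5, -364.9, 39.0]
eef_rot: [-3.141, 0.002, 3.035]
wrist_force: [0.8, -0.3, 5.2]
finger_gap: 0.3
finger_force: 2.4
```

Call:
move_arm(dp=[[0, 0, -0.7], [0, 0, -0.5], [0, 0, 0]], rotation=[[0, 0, 0], [0, 0, 0], [0, 0, 0]], hand=[0, 0, 0])

```text
clock: 28.72
eef_pos: [536.5, -364.9, 38.2]
eef_rot: [-3.141, 0.002, 3.035]
wrist_force: [-1.9, 1.9, 9.1]
finger_gap: 0.3
finger_force: 4.5
```

Call:
move_arm(dp=[[0, 0, -0.5], [0, 0, -0.5], [0, 0, 0]], rotation=[[0, 0, 0], [0, 0, 0], [0, 0, 0]], hand=[0, 0, 0])

```text
clock: 29.1
eef_pos: [536.6, -365.0, 38.1]
eef_rot: [-3.14, 0.002, 3.035]
wrist_force: [-5.9, 3.8, 15.5]
finger_gap: 0.2
finger_force: 8.4
```

Call:
move_arm(dp=[[0, 0, 30], [-20, 20, 50], [-20, 50, 10], [-20, 52, 0], [-20, 52, 0], [-10, 52, 0], [0, 52, 0], [0, 52, 0], [0, 52, 0], [0, 52, 0]], rotation=[[0, 0, 0], [0, 0, 0.01], [0, 0, 0.01], [0, 0, 0.01], [0, 0, 0.01], [0, 0, 0.012], [0, 0, 0], [0, 0, 0], [0, 0, 0], [0, 0, 0]], hand=[0, 0.2, 0.5, 0.7, 0.7, 0.7, 0.7, 0.7, 0.7, 0.7])

```text
clock: 30.35
eef_pos: [446.0, 71.1, 126.3]
eef_rot: [3.141, 0.001, 3.087]
wrist_force: [0.7, -0.1, 0.5]
finger_gap: 65.6
finger_force: 0.0
```

Call:
move_arm(dp=[[0, 14, 0], [0, 0, 0], [0, 0, 0]], rotation=[[0, 0, 0], [0, 0, 0], [0, 0, 0]], hand=[0.7, 0.7, 0.7])

```text
clock: 30.72
eef_pos: [446.2, 82.4, 125.7]
eef_rot: [-3.141, 0.0, 3.086]
wrist_force: [-0.1, 1.0, -0.5]
finger_gap: 65.8
finger_force: 0.0
```

```bash
python3 lids.py | grep -v ribs
```

```text
[446.2  82.3 125.7] [-3.1415e+00  1.0000e-04  3.0854e+00] 65.58752161600529
blue [484.3 200.2  93.7  60.2  -4.4]
green [481.4  83.1 105.9  59.9  -3.2]
```

Call:
move_arm(dp=[[0, 4, -40], [0, 0, -39], [0, 0, 0], [0, 0, 0], [0, 0, 0], [0, 0, 0], [0, 0, 0], [0, 0, 0]], rotation=[[0, 0, 0], [0, 0, 0], [0, 0, 0], [0, 0, 0], [0, 0, 0], [0, 0, 0], [0, 0, 0], [0, 0, 0]], hand=[0.7, 0.7, 0.7, 0.7, 0.4, 0.4, 0.4, 0.4], newtons=55)

```text
clock: 31.78
eef_pos: [446.5, 87.5, 47.1]
eef_rot: [3.141, 0.001, 3.087]
wrist_force: [0.8, -0.3, 3.7]
finger_gap: 48.3
finger_force: 55.0
```

Call:
move_arm(dp=[[0, 0, 6], [0, 0, 14], [0, 0, 40], [0, -30, 10], [4, -50, 0], [4, -52, 0], [4, -52, 0], [4, -52, 0], [4, -52, 0], [0, -34, 0]], rotation=[[0, 0, 0], [0, 0, 0], [0, 0, 0], [0, 0, 0.03], [0, 0, 0.03], [0, 0, 0.03], [0, 0, 0.03], [0, 0, 0.03], [0, 0, 0.034], [0, 0, 0]], hand=[0.4, 0.4, 0.4, 0.4, 0.4, 0.4, 0.4, 0.4, 0.4, 0.4])

```text
clock: 33.02
eef_pos: [465.9, -236.7, 117.5]
eef_rot: [-3.141, 0.0, -3.013]
wrist_force: [0.1, -0.3, -0.3]
finger_gap: 48.3
finger_force: 55.0
```

Call:
move_arm(dp=[[0, -14, 0], [0, 0, 0], [0, 0, 0], [0, 0, 0]], rotation=[[0, 0, 0], [0, 0, 0], [0, 0, 0], [0, 0, 0]], hand=[0.4, 0.4, 0.4, 0.4])

```text
clock: 33.52
eef_pos: [466.2, -247.6, 116.8]
eef_rot: [-3.142, 0.0, -3.011]
wrist_force: [0.1, -0.1, -0.6]
finger_gap: 48.4
finger_force: 55.0
```

Call:
move_arm(dp=[[0.5, -0.5, -40], [0, 0, -38], [0, 0, 0], [0, 0, 0], [0, 0, 0]], rotation=[[0, 0, 0], [0, 0, 0], [0, 0, 0], [0, 0, 0], [0, 0, 0]], hand=[0.4, 0.4, 0.4, 0.4, 0.4])

```text
clock: 34.15
eef_pos: [467.3, -249.4, 40.3]
eef_rot: [-3.14, 0.002, -3.012]
wrist_force: [0.5, -0.2, 0.7]
finger_gap: 48.3
finger_force: 55.0
```

Call:
move_arm(dp=[[-0.5, 1, -4], [0, 0, -3], [0, 0, -2], [0, 0, -1.5], [0, 0, 0]], rotation=[[0, 0, 0], [0, 0, 0], [0, 0, 0], [0, 0, 0], [0, 0, 0]], hand=[0.4, 0.4, 0.4, 0.4, 0.4])

```text
clock: 34.78
eef_pos: [466.1, -248.1, 28.2]
eef_rot: [-3.142, 0.0, -3.012]
wrist_force: [-1.4, 1.4, 1.8]
finger_gap: 48.2
finger_force: 55.0
```

Call:
move_arm(dp=[[0, 0, 0], [0, 0, 0], [0, 0, 0], [0, 0, 0], [0, 0, 40], [0, 0, 45], [10, 0, 30], [0, 0, 0], [0, 0, 0]], rotation=[[0, 0, 0], [0, 0, 0], [0, 0, 0], [0, 0, 0], [0, 0, 0], [0, 0, 0], [0, 0, 0], [0, 0, 0], [0, 0, 0]], hand=[0.4, 0.6, 0.65, 0.65, 0.65, 0.65, 0.3, 0, 0])

```text
clock: 35.9
eef_pos: [475.5, -247.8, 142.1]
eef_rot: [3.141, -0.001, -3.012]
wrist_force: [0.1, 0.4, 0.1]
finger_gap: 34.6
finger_force: 0.0
```

```bash
cat > chk.py <<'E'
from h import *
import sys
s=manip.read_state();print(s['eef_pos'].round(1))
c=Cam('wrist')
for b in c.blobs(sys.argv[1],smin=150,amin=80): print(cv2.contourArea(b),c.rect(b,44),c.plane(b.reshape(-1,2),44)[:,0].min().round(1))
E
python3 chk.py green
```

```text
[ 475.5 -247.8  142.1]
6637.5 [ 513.1 -243.7  128.8   59.6    6.8] 447.0
114.0 [ 581.7 -234.2   59.3    2.4  -82.6] 576.7
```

Call:
move_arm(dp=[[30, 4, 0], [30, 4, 0], [0, 0, -40], [0, 0, -40], [0, 0, -8], [0, 0, -5], [0, 0, 0]], rotation=[[0, 0, 0], [0, 0, 0], [0, 0, 0], [0, 0, 0], [0, 0, 0], [0, 0, 0], [0, 0, 0]], hand=[0, 0, 0, 0, 0, 0, 0])

```text
clock: 36.83
eef_pos: [536.4, -240.3, 51.1]
eef_rot: [-3.141, 0.001, -3.012]
wrist_force: [0.6, 0.3, -0.1]
finger_gap: 0.5
finger_force: 0.0
```

Call:
move_arm(dp=[[0, 0, -4], [0, 0, -2], [0, 0, -2], [0, 0, -2], [0, 0, 0]], rotation=[[0, 0, 0], [0, 0, 0], [0, 0, 0], [0, 0, 0], [0, 0, 0]], hand=[0, 0, 0, 0, 0])

```text
clock: 37.45
eef_pos: [536.2, -240.1, 40.7]
eef_rot: [-3.141, 0.0, -3.012]
wrist_force: [-1.6, 0.5, 5.3]
finger_gap: 0.7
finger_force: 2.2
```

Call:
move_arm(dp=[[0, 0, -1.5], [0, 0, -1], [0, 0, -0.7], [0, 0, -0.5], [0, 0, 0]], rotation=[[0, 0, 0], [0, 0, 0], [0, 0, 0], [0, 0, 0], [0, 0, 0]], hand=[0, 0, 0, 0, 0])

```text
clock: 38.08
eef_pos: [536.3, -240.2, 38.1]
eef_rot: [-3.141, 0.001, -3.012]
wrist_force: [-6.4, 4.0, 17.6]
finger_gap: 0.3
finger_force: 8.8
```

Call:
move_arm(dp=[[0, 0, 30], [-15, 20, 50], [-15, 50, 10], [-15, 52, 0], [-15, 52, 0], [-15, 52, 0], [-6, 52, 0], [0, 52, 0], [0, 52, 0], [0, 50, 0]], rotation=[[0, 0, 0], [0, 0, -0.03], [0, 0, -0.03], [0, 0, -0.03], [0, 0, -0.03], [0, 0, -0.03], [0, 0, -0.03], [0, 0, -0.03], [0, 0, 0], [0, 0, 0]], hand=[0, 0.2, 0.5, 0.7, 0.7, 0.7, 0.7, 0.7, 0.7, 0.7])

```text
clock: 39.33
eef_pos: [454.9, 193.7, 126.7]
eef_rot: [3.141, 0.001, 3.061]
wrist_force: [0.5, -0.2, -0.1]
finger_gap: 65.8
finger_force: 0.0
```

Call:
move_arm(dp=[[0, 15, 0], [0, 0, 0], [0, 0, 0]], rotation=[[0, 0, 0], [0, 0, 0], [0, 0, 0]], hand=[0.7, 0.7, 0.7])

```text
clock: 39.7
eef_pos: [455.2, 205.8, 126.4]
eef_rot: [-3.141, -0.0, 3.06]
wrist_force: [0.2, -0.6, -0.8]
finger_gap: 65.7
finger_force: 0.0
```

Call:
move_arm(dp=[[0, -0.5, -40], [0, 0, -39.5], [0, 0, 0], [0, 0, 0], [0, 0, 0], [0, 0, 0], [0, 0, 0], [0, 0, 0]], rotation=[[0, 0, 0], [0, 0, 0], [0, 0, 0], [0, 0, 0], [0, 0, 0], [0, 0, 0], [0, 0, 0], [0, 0, 0]], hand=[0.7, 0.7, 0.7, 0.7, 0.4, 0.4, 0.4, 0.4], newtons=55)

```text
clock: 40.7
eef_pos: [455.4, 206.6, 47.5]
eef_rot: [3.141, 0.001, 3.061]
wrist_force: [2.2, -0.5, 4.3]
finger_gap: 48.2
finger_force: 54.9
```

Call:
move_arm(dp=[[0, 0, 6], [0, 0, 14], [0, 0, 45], [5, -40, 30], [5, -50, 10], [5, -50, 0], [10, -50, 0], [0, 0, 0], [0, 0, 0]], rotation=[[0, 0, 0], [0, 0, 0], [0, 0, 0], [0, 0, 0.01], [0, 0, 0.02], [0, 0, 0.02], [0, 0, 0.01], [0, 0, 0], [0, 0, 0]], hand=[0.4, 0.4, 0.4, 0.4, 0.4, 0.4, 0.4, 0.4, 0.4])

```text
clock: 41.82
eef_pos: [479.9, 16.8, 152.4]
eef_rot: [3.141, 0.0, 3.12]
wrist_force: [0.2, -0.5, -0.5]
finger_gap: 48.2
finger_force: 54.9
```

Run:
```python
from h import *
s=manip.read_state();print(s['eef_pos'].round(1),s['eef_rot'])
c=Cam('wrist');c.save("pics/w11.png")
# bright rim only (top faces), split from patches by value
for v in(60,140,180):
  for b in c.blobs("blue",smin=140,vmin=v,amin=60): print(v,b.reshape(-1,2).mean(0).round(),c.rect(b,45))
t=Cam('top')
for col in HUE:
  for b in t.blobs(col,smin=100,vmin=90,amin=8):
    r=t.rect(b,45)
    if r[1]<-80 and r[0]<600: print("top",col,r)
```

```text
[479.9  16.8 152.4] [3.14141240e+00 1.03250299e-04 3.12040517e+00]
60 [321. 269.] [552.   12.7 102.6  92.7  88.8]
60 [319. 358.] [666.    8.7 103.3  50.5  88.8]
60 [232. 250.] [529.9 -77.7  56.5   6.6  -1.4]
60 [157. 246.] [ 525.4 -154.6   60.9    5.    -1.1]
60 [223. 247.] [526.6 -86.1  60.6   4.5  -1.1]
140 [321. 360.] [666.    8.7 103.3  50.4  88.8]
140 [322. 236.] [520.3  15.9  86.7  27.1  88.8]
140 [357. 292.] [5.783e+02 5.210e+01 3.980e+01 2.160e+01 1.000e-01]
180 [321. 360.] [666.    8.7 103.3  50.4  88.8]
180 [321. 236.] [521.2  15.8  86.3  26.9  87.3]
180 [358. 292.] [5.783e+02 5.260e+01 3.740e+01 2.050e+01 2.000e-01]
top blue [ 556.8 -144.6  111.    51.5   33.6]
top blue [543.2 -87.4  80.2   2.8  -1.2]
top orange [ 521.4 -362.5  137.7   79.9   -6.2]
top green [ 518.7 -238.2  133.5   66.5    6.4]
```

Call:
move_arm(dp=[[0, -40, 20], [0, -52, 20], [0, -52, 0], [0, -52, 0], [0, -25, 0], [0, 0, 0], [0, 0, 0], [0, 0, 0]], rotation=[[0, 0, 0], [0, 0, 0], [0, 0, 0], [0, 0, 0], [0, 0, 0], [0, 0, 0], [0, 0, 0], [0, 0, 0]], hand=[0.4, 0.4, 0.4, 0.4, 0.4, 0.4, 0.4, 0.4])

```text
clock: 42.92
eef_pos: [480.3, -203.3, 192.1]
eef_rot: [3.142, 0.0, 3.122]
wrist_force: [-0.8, -0.5, -0.5]
finger_gap: 48.7
finger_force: 54.9
```

Run:
```python
from h import *
s=manip.read_state();print(s['eef_pos'].round(1),s['eef_rot'])
c=Cam('wrist')
for b in c.blobs("blue",smin=140,vmin=60,amin=60): print(b.reshape(-1,2).mean(0).round(),c.rect(b,45))
```

```text
[ 480.3 -203.3  192.1] [3.14158187e+00 1.78251611e-04 3.12241450e+00]
[327. 262.] [ 559.5 -207.3  132.7  117.7   -1.1]
[319. 358.] [ 702.9 -212.3  117.8   57.5   88.9]
[424. 239.] [539.3 -87.9  85.3   4.5  -1.3]
```

Call:
move_arm(dp=[[-5, 30, -20], [-6, 40, -40], [0, 13.5, -15], [0, 0, 0], [0, 0, 0], [0, 0, 0]], rotation=[[0, 0, 0], [0, 0, 0], [0, 0, 0], [0, 0, 0], [0, 0, 0], [0, 0, 0]], hand=[0.4, 0.4, 0.4, 0.4, 0.4, 0.4])

```text
clock: 43.72
eef_pos: [469.6, -121.9, 117.8]
eef_rot: [-3.141, 0.001, 3.12]
wrist_force: [0.0, -0.4, -0.9]
finger_gap: 48.3
finger_force: 54.9
```

Call:
move_arm(dp=[[0, 0, -40], [0, 0, -35], [0, 0, 0], [0, 0, 0], [0, 0, 0]], rotation=[[0, 0, 0], [0, 0, 0], [0, 0, 0], [0, 0, 0], [0, 0, 0]], hand=[0.4, 0.4, 0.4, 0.4, 0.4])

```text
clock: 44.35
eef_pos: [469.9, -121.4, 43.5]
eef_rot: [-3.141, 0.002, 3.121]
wrist_force: [0.1, -0.2, -0.8]
finger_gap: 48.5
finger_force: 54.9
```

Call:
move_arm(dp=[[-0.8, 1.7, -4], [0, 0, -4], [0, 0, -3], [0, 0, -2], [0, 0, 0]], rotation=[[0, 0, 0], [0, 0, 0], [0, 0, 0], [0, 0, 0], [0, 0, 0]], hand=[0.4, 0.4, 0.4, 0.4, 0.4])

```text
clock: 44.98
eef_pos: [468.2, -119.3, 28.9]
eef_rot: [3.141, -0.0, 3.121]
wrist_force: [0.4, 2.0, -0.1]
finger_gap: 48.5
finger_force: 54.9
```

Call:
move_arm(dp=[[0, 0, -0.5], [0, 0, 0], [0, 0, 0], [0, 0, 0], [0, 0, 40], [0, 0, 45], [10, 0, 30], [0, 0, 0], [0, 0, 0]], rotation=[[0, 0, 0], [0, 0, 0], [0, 0, 0], [0, 0, 0], [0, 0, 0], [0, 0, 0], [0, 0, 0], [0, 0, 0], [0, 0, 0]], hand=[0.4, 0.6, 0.65, 0.65, 0.65, 0.65, 0.3, 0, 0])

```text
clock: 46.1
eef_pos: [477.6, -119.2, 142.4]
eef_rot: [3.141, -0.001, 3.121]
wrist_force: [-0.3, 0.6, 0.5]
finger_gap: 34.9
finger_force: 0.0
```

```bash
python3 chk.py blue
```

```text
[ 477.6 -119.2  142.4]
6742.0 [ 517.2 -123.4  132.8   63.3   -3.2] 450.7
154.0 [ 584.6 -122.9   61.5    4.4   87.4] 581.9
```

Far rim is at x≈584.6, so the centre is near (538,-121.5), and the tab end at 450.7 fits (538-87). Now I'll press.

Call:
move_arm(dp=[[30, -1, 0], [30, -1, 0], [0, 0, -40], [0, 0, -40], [0, 0, -8], [0, 0, -5], [0, 0, 0]], rotation=[[0, 0, 0], [0, 0, 0], [0, 0, 0], [0, 0, 0], [0, 0, 0], [0, 0, 0], [0, 0, 0]], hand=[0, 0, 0, 0, 0, 0, 0])

```text
clock: 47.02
eef_pos: [538.7, -121.5, 51.4]
eef_rot: [-3.141, 0.001, 3.121]
wrist_force: [0.4, -0.0, 0.0]
finger_gap: 0.4
finger_force: 0.0
```

Call:
move_arm(dp=[[0, 0, -4], [0, 0, -2], [0, 0, -2], [0, 0, -2], [0, 0, -1.5], [0, 0, 0]], rotation=[[0, 0, 0], [0, 0, 0], [0, 0, 0], [0, 0, 0], [0, 0, 0], [0, 0, 0]], hand=[0, 0, 0, 0, 0, 0])

```text
clock: 47.78
eef_pos: [538.4, -121.4, 39.5]
eef_rot: [-3.141, 0.0, 3.121]
wrist_force: [-1.7, 0.1, 5.4]
finger_gap: 0.4
finger_force: 2.4
```

Call:
move_arm(dp=[[0, 0, -1], [0, 0, -0.8], [0, 0, -0.5], [0, 0, 0]], rotation=[[0, 0, 0], [0, 0, 0], [0, 0, 0], [0, 0, 0]], hand=[0, 0, 0, 0])

```text
clock: 48.28
eef_pos: [538.5, -121.4, 38.1]
eef_rot: [-3.141, 0.001, 3.121]
wrist_force: [-6.9, 2.1, 16.2]
finger_gap: 0.8
finger_force: 8.2
```

Call:
move_arm(dp=[[0, 0, 30], [0, 0, 50], [-10, -20, 50], [-10, -50, 30], [-10, -50, 0], [0, 0, 0], [0, 0, 0]], rotation=[[0, 0, 0], [0, 0, 0], [0, 0, 0], [0, 0, 0], [0, 0, 0], [0, 0, 0], [0, 0, 0]], hand=[0, 0, 0, 0, 0, 0, 0])

```text
clock: 49.15
eef_pos: [508.2, -240.9, 196.5]
eef_rot: [3.141, -0.0, 3.121]
wrist_force: [0.7, 1.1, -0.5]
finger_gap: 0.2
finger_force: 0.0
```

Run:
```python
from h import *
c=Cam('wrist');t=Cam('top');c.save("pics/end.png")
for n,k in(("w",c),("t",t)):
  for col in HUE:
    for b in k.blobs(col,smin=150,amin=100):
      r=k.rect(b,38)
      if 450<r[0]<600 and r[1]<-60: print(n,col,cv2.contourArea(b),r)
```

```text
w blue 5402.5 [ 518.  -124.7  132.5   64.1   -1.6]
w blue 201.5 [541.6 -84.3  87.    4.5  -1.4]
w blue 171.5 [ 534.3 -161.6   56.8    5.7   -1.3]
w blue 152.0 [ 587.5 -120.3   63.4    3.9   88.6]
w orange 5470.0 [ 516.7 -360.6  132.1   67.    -7.7]
w orange 225.5 [ 535.5 -403.1   86.4    5.    -6.2]
w orange 145.5 [ 537.  -325.7   58.     5.    -6.3]
w orange 120.5 [ 586.  -373.2   60.8    4.7   84. ]
w green 4529.0 [ 513.  -243.2  128.    59.1    6.5]
w green 173.5 [ 533.6 -206.3   85.9    4.     7.3]
w green 160.5 [ 539.7 -275.4   80.3    4.2    7.4]
t blue 955.5 [ 522.2 -120.3  133.3   69.4   -1.5]
t orange 239.0 [ 570.8 -369.6   72.9   35.2   84.4]
```

```bash
python3 -c "
from cell import manip
print(manip.sign_off())"
```

```text
the job is handed in; nothing more can be done
None
```

I put the orange and green drivers in their boxes, seated all three lids with tabs out and pressed each to its stop (lid tops at 38 mm), and handed the job in at about 49 s; I saw no blue driver, and the sign-off returned no verdict.

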